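Load the label printer and feed the tape

ROBOT

A 7-joint arm with a two-finger parallel gripper is mounted at the origin on a cart in front of the work surface, level with it; the furniture and walls round the work are solid. World frame = base frame: x ahead of the robot, y to its left, z up, the work surface at z = 0. Lengths are in m, angles in rad, forces in N, time in s.
With the tool pointing down it reaches from about 0.425 to 0.875 m from the base axis. Payload 4.7 kg.
Tool frame: the origin (TCP) lies between the finger pads; the fingertips stand 22 mm ahead of it and the grasp point (between the pads) lies 3 mm ahead of it; z points along the fingers, y is the line along which they close (so a half turn about z gives the same grasp; the last joint's range is limited). The gripper opens to 87 mm and grips with 3 to 60 N. Pads are 19 mm wide; open, the fingers measure 117 mm over their backs; the gripper's body (75 mm by 190 mm) begins 51 mm behind the grasp point.
Start: joints at [-1.226, 0.321, -0.07, 1.45, 0.023, 1.371, -0.057], TCP at [0.211, 0.615, 0.245] pointing down, gripper open.
Joint ranges: [-2.86, 2.86], [-0.3, 2.09], [-1.38, 1.24], [0.06, 2.45], [-1.56, 4.7], [0.09, 2.05], [-2.69, 2.69]. Speed limits (rad/s): [2.57, 2.57, 3.14, 3.14, 3.14, 3.14, 3.14].

INTERFACE

Orientations are given as a rotation vector (axis times angle).
In Python, from bench import ctrl gives the robot as it stands. The module is installed in compiled form; this text tells all that it offers.
- The arm moves only by the tool send_rows, never from a script. Its argument "motion" is a list of rows, each an object with "claw": the opening, from -1 (shut) to 1 (fully open); "slide": the shift along the tool's x, y, z in mm, a list of three; "delta_rot": the turn, a rotation vector about the tool's x, y, z in rad, a list of three. In form: [{"claw": claw, "slide": [x, y, z], "delta_rot": [ax, ay, az]}, ...]. A call has 1 to 5 rows; each row is the pose to reach, as a shift and turn from the pose commanded when the call began, along the tool's axes at that moment; what a row does not reach only later rows make up. A row lasts 1/10 s, in which the tool goes at most 50 mm and 8.59 degrees, less where a joint would pass 70% of its speed; a pose out of reach is approached as far as the arm can. A call with a gripper value outside its range is refused whole. The fingers move at their own pace and stop on an object; "grip_force" is the grip in N (left out, the last holds). Time passes only in rows, so rows that repeat a pose let the fingers close. It gives the time, the measured TCP pose, the force, the opening and the grip force at its end, in the units of the state.
- ctrl.get_state(): the state, without advancing time (a new reading comes with each control period).
- ctrl.get_image(name): name is "scene" or "top" or "wrist"; returns a dict with "color" (400x640x3 uint8, blue, green, red), "fx", "fy", "cx", "cy" (pixels), "pose" (4x4, takes a point from camera to world coordinates). Camera axes: x right, y down, z forward; pixel columns grow to the right and rows downward; lengths in m; the calibration is good to about 2 mm. A picture is of the moment at which its call begins. There is no depth.
- ctrl.close_job(): hands the job in; it is judged then, once.
The state is a dict: "time": time; "joint_positions": joint angles; "qd": joint speeds; "joint_torque": joint torques, N m; "position": TCP position; "tool_rot": TCP orientation; "ft_force": force on the tool from outside, world axes, zero at the start; "torque": the same for the moment, N m; "grip_width": opening from 0.0 (shut) to 1.0 (fully open); "grip_force": force on a finger pad.
Only numpy, scipy, OpenCV 4.12 (cv2) and the standard library are available. Lean on these libraries where they do the work, as an engineer would, in place of code of your own. Each camera call takes 0.05 s, during which the arm holds its last target. There are 200 camera calls.

TASK

Load the thicker of the two tape cassettes into the open label printer, the way its notched corner fits the bay, and shut the lid fully so that it drives the cassette home. Then press the large oblong feed key on the front panel, firmly but without leaning hard on it, hold it down for about a second and let go. Press neither of the small round keys and leave the other things on the desk where they are.

Things in the scene. Friction and masses are not known exactly. Their poses are not given: they have to be found in the camera images.
- label_printer: White desktop label printer, 212 deep (x) x 146 wide (y) mm, fixed on the desk. Origin: centre of its underside; +x to its rear, +y to its left. Rear part (x -34 to 106 mm): flat deck 40 mm above the desk with the cassette bay sunk in it, grey lid standing open at the rear. Front part: panel sloping 0.1 rad down to the front, about 35 mm high, with three grey keys on a black sheet.
- bay (a point): Bay centre at the height of a fully home cassette's underside (24.5 mm above the desk), 30 mm behind the printer's origin, axes as the printer's. Bay 88 (x) x 60 (y) mm: 2 mm clearance all round; mouth (deck) 15.5 mm above, 4 mm chamfer. A 13 mm square post fills the front right corner (-x, -y). A sprung seat holds a cassette just laid in 5 mm above home; 5 to 6 N pushes it down.
- thick_cassette: Cassette to load: grey, 84 (x) x 56 (y) x 36 (z) mm, about 0.12 kg, lying flat, right way up, right of the printer. Origin: centre of the underside of the 84 x 56 outline. A 16 x 16 mm notch is cut through its front right corner (-x, -y); in the bay its axes are parallel to the printer's. Grip it across its 56 mm width; laid on the seat, its upper 25 mm stand above the deck.
- thin_cassette: The spare cassette, to be left alone: same outline, notch and origin, but only 20 mm thick; loose on the desk. It and the thick one may be in either place.
- lid (a joint): Lid angle, rad: 0 shut, 1.6 to 1.8 at the start (standing up, leaning slightly back). Grey shell 132 mm wide with a clear window; turns about the printer's y axis through lid_hinge. A stiff friction hinge (0.28 N m) holds it wherever it is left, so it must be pushed all the way down; the last 10 mm take 5 to 7 N at the front edge, as its ribs drive the cassette home.
- lid_hinge (a point): Middle of the lid's hinge axis: 94 mm behind the printer's origin, 46 mm above the desk; axis along the printer's y.
- lid_front (a point): Point on the lid's outer face, middle of its front edge (4 mm inside the edge). Lid shut: 115 mm in front of the hinge axis and 24 mm above it (70 mm above the desk); turns with the lid. Its z is the outer face's normal, its x runs along the lid to the hinge. A 46 mm wide finger tab, flush with the outer face, juts out 10 mm here.
- feed_key (a joint): Travel of the feed key in m: 0 is up, 0.0015 fully down. A flat membrane key with almost no travel: it begins to give at 2 N and is down at 5 N; beyond that it is rigid. It registers from 4 N; over 25 N, a jab included, harms it.
- feed_key_top (a point): Centre of the top of the large oblong feed key, 28 (x) x 42 (y) mm, 2 mm proud of the panel, at the panel's right (-y) side; z is the key's normal (tilted 0.1 rad to the front). Same grey as the other keys, marked by an arrow.
- round_key_a (a joint): Travel in m (as the feed key) of the round key in the middle of the panel, 18 mm across, centre 50 mm to the left of the feed key's centre. Not to be pressed.
- round_key_b (a joint): Travel in m of the left round key, 18 mm across, centre 80 mm to the left of the feed key's centre. Not to be pressed.
- mug: Striped mug, 85 mm across, 98 mm tall, standing on the desk left of the printer; origin at the centre of its foot. A bystander.
- glasses: Reading glasses, 140 x 140 x 41 mm, lying at the right. A bystander.
- pen: Marker pen, 135 mm long, lying at the right. A bystander.
Not all that is in view belongs to the job. What is shaped like the thick_cassette but purple or red is not meant.

How it is judged:
By the outcome, as a careful person would: the job done as asked, in the order asked, and still so for the second after the job is handed in, with the robot touching nothing.
It also fails if it takes over 72 s, if anything falls off the work surface, if the arm or the gripper's body presses on something with over 40 N, if the wrist force passes 120 N, or if a joint passes its speed limit or range.

## Working session

There is one attempt and no reset: what is moved stays moved. The work goes in short steps, Python scripts to look and compute and a tool call to move; the robot and the scene stay as the last step left them, time stands still between calls to the robot, and variables do not carry over. Pictures are saved under pics/ and viewed, at most 10 in all, crops included, and the job is handed in when it is done.

Besides the shell and the picture viewer there is one more tool, called as a command line: name --argument value ..., lists and objects as JSON in quotes. send_rows: Moves the arm, as the interface text tells. Its arguments: {"type":"object","properties":{"motion":{"type":"array","items":{"type":"object","properties":{"claw":{"type":"number"},"slide":{"type":"array","items":{"type":"number"}},"delta_rot":{"type":"array","items":{"type":"number"}}}}},"grip_force":{"type":"number"}},"required":["motion"]}

```bash
mkdir -p pics; cat > h.py <<'E'
import numpy as np, cv2
from bench import ctrl
from scipy.spatial.transform import Rotation as R
def ray(im,u,v):
    P=np.array(im["pose"]); d=P[:3,:3]@np.array([(u-im["cx"])/im["fx"],(v-im["cy"])/im["fy"],1.]); return P[:3,3],d
def onz(im,u,v,z):
    o,d=ray(im,u,v); return o+d*(z-o[2])/d[2]
def proj(im,p):
    P=np.array(im["pose"]); q=P[:3,:3].T@(np.array(p)-P[:3,3]); return np.array([im["fx"]*q[0]/q[2]+im["cx"],im["fy"]*q[1]/q[2]+im["cy"]])
def tri(a,ua,b,ub):
    o1,d1=ray(a,*ua); o2,d2=ray(b,*ub); s=np.linalg.lstsq(np.c_[d1,-d2],o2-o1,rcond=None)[0]
    p,q=o1+s[0]*d1,o2+s[1]*d2; return (p+q)/2,np.linalg.norm(p-q)
E
python3 - <<'E'
from h import *
import pickle
s=ctrl.get_state(); print(s)
d={}
for n in("scene","top"):
    d[n]=ctrl.get_image(n); cv2.imwrite(f"pics/{n}0.png",d[n]["color"]); print(n,np.round(d[n]["pose"],3).tolist(),d[n]["fx"],d[n]["cx"],d[n]["cy"])
pickle.dump(d,open("im0.pkl","wb"))
E
```

```text
{'time': 0.0, 'joint_positions': array([-1.22589789,  0.32180332, -0.07009978,  1.45167931,  0.02260973,
        1.37077306, -0.05687987]), 'qd': array([ 1.24021997e-03,  3.43036254e-04,  1.95590294e-05, -9.09680608e-04,
        9.35336130e-04,  1.86131609e-03,  8.20923080e-04]), 'joint_torque': array([ 1.11943359e-04, -4.91263354e+01, -4.03730907e-01, -3.12529171e+01,
       -6.39391621e-02,  4.33408341e-02,  1.49765729e-04]), 'position': array([0.21099373, 0.61426676, 0.2434722 ]), 'tool_rot': array([-5.17112836e-01, -3.09852989e+00,  2.92813389e-03]), 'ft_force': array([-0.1911022 ,  0.65008971,  0.58522749]), 'torque': array([ 0.06962614,  0.01147357, -0.02939306]), 'grip_force': 0.0, 'grip_width': 1.0034543602624637}
scene [[0.856, -0.235, 0.46, -0.242], [-0.516, -0.429, 0.741, -1.22], [0.023, -0.872, -0.489, 0.866], [0.0, 0.0, 0.0, 1.0]] 476.9702618797048 319.75954052155964 198.03229769564973
top [[0.358, -0.849, 0.389, -0.245], [-0.934, -0.331, 0.136, -0.302], [0.013, -0.412, -0.911, 1.807], [0.0, 0.0, 0.0, 1.0]] 495.4009487244604 325.4648717142473 201.2342145005808
```

View pics/top0.png

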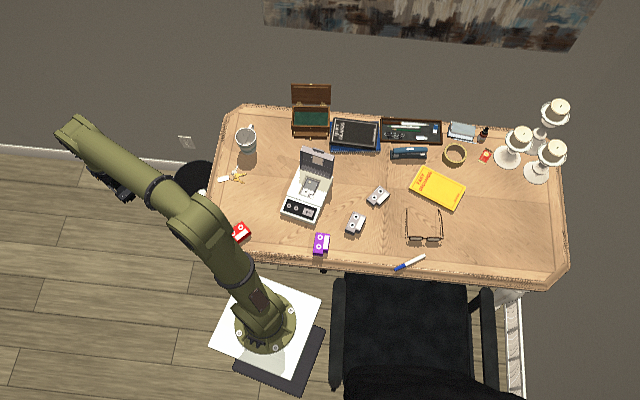

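View pics/scene0.png

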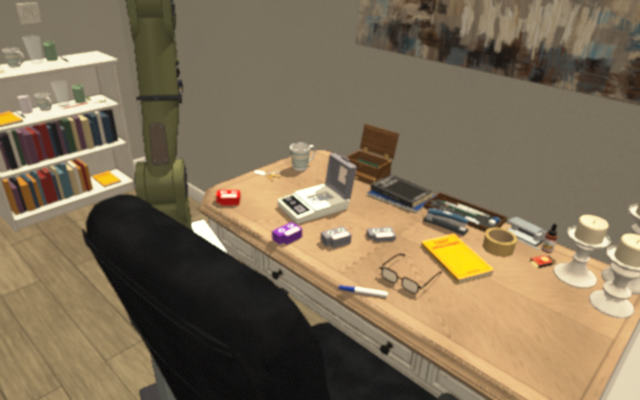

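The top view shows the printer at about (308,190), with the open lid at (318,160). Things that could be taken for the thick cassette (top px): grey A (355,223), grey B (377,195), purple (321,243), red (240,232). In the scene view, A (336,237) looks taller than B (380,234). I'll check that in one close crop.

```bash
python3 - <<'E'
from h import *
import pickle
d=pickle.load(open("im0.pkl","rb")); t,s=d["top"],d["scene"]
a=cv2.resize(t["color"][140:265,270:400],None,fx=3.0,fy=3.0,interpolation=cv2.INTER_CUBIC)
b=cv2.resize(s["color"][150:275,265:400],None,fx=3.0,fy=3.0,interpolation=cv2.INTER_CUBIC)
cv2.imwrite("pics/crop0.png",np.hstack([a,b])[:, :800])
for n,u,v,z in(("A",355,223,.03),("B",377,195,.02),("prn",303,205,.035),("bay",311,187,.04),("purple",321,243,.03),("red",240,232,.03),("lidtop",318,152,.15),("mug",246,140,.05)): print(n,onz(t,u,v,z).round(3))
E
```

```text
A [ 0.469 -0.176  0.03 ]
B [ 0.618 -0.217  0.02 ]
prn [0.465 0.039 0.035]
bay [0.547 0.038 0.04 ]
purple [ 0.345 -0.083  0.03 ]
red [0.275 0.222 0.03 ]
lidtop [0.646 0.047 0.15 ]
mug [0.645 0.364 0.05 ]
```

View pics/crop0.png

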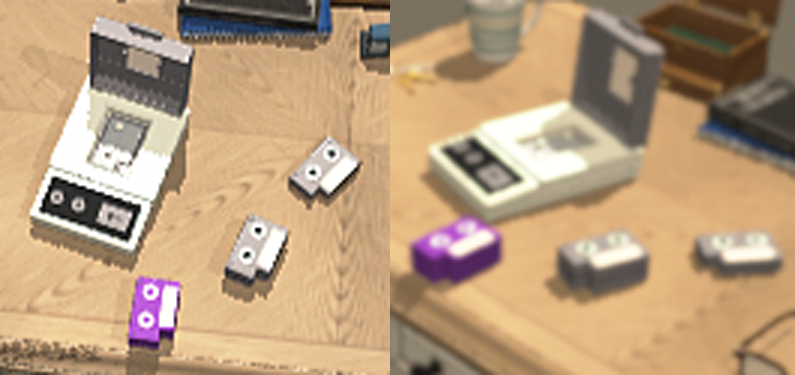

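A is the thicker cassette, at top px (355,223). It stands taller than B in the scene view. It is grey, its notch faces front right, and it sits about 30 mm above B's outline. I'll move the wrist camera over it by an arc.

```bash
cat >> h.py <<'E'
def go(p,Rt):
    "slide (mm) and delta_rot to world pose, from the measured pose"
    s=ctrl.get_state(); R0=R.from_rotvec(s["tool_rot"]); 
    print("slide",(R0.inv().apply(np.array(p)-s["position"])*1000).round(1).tolist(),"rot",(R0.inv()*Rt).as_rotvec().round(4).tolist(),"F",s["ft_force"].round(2).tolist(),"t",round(s["time"],2),"pos",s["position"].round(4).tolist())
def down(yaw,pitch=0):
    "tool down, tool y at world angle yaw+90deg, tool x opposite to heading"
    c,n=np.cos(yaw),np.sin(yaw); return R.from_matrix(np.array([[-c,-n,0],[-n,c,0],[0,0,-1.]]))
E
python3 - <<'E'
from h import *
go([.42,.38,.3],down(0)); go([.47,.1,.33],down(0)); go([.44,-.12,.33],down(0))
E
```

```text
slide [-273.7, -153.8, -56.1] rot [-0.0018, -0.0002, -0.3308] F [-0.68, -0.34, 0.04] t 0.1 pos [0.211, 0.6143, 0.2436]
slide [-412.0, -402.5, -85.7] rot [-0.0018, -0.0002, -0.3308] F [-0.68, -0.34, 0.04] t 0.1 pos [0.211, 0.6143, 0.2436]
slide [-455.1, -620.3, -85.3] rot [-0.0018, -0.0002, -0.3308] F [-0.68, -0.34, 0.04] t 0.1 pos [0.211, 0.6143, 0.2436]
```

send_rows --motion '[{"claw":1,"slide":[-274,-154,-56],"delta_rot":[0,0,-0.33]},{"claw":1,"slide":[-274,-154,-56],"delta_rot":[0,0,-0.33]},{"claw":1,"slide":[-274,-154,-56],"delta_rot":[0,0,-0.33]},{"claw":1,"slide":[-274,-154,-56],"delta_rot":[0,0,-0.33]},{"claw":1,"slide":[-274,-154,-56],"delta_rot":[0,0,-0.33]}]'

```text
time: 0.6
position: [0.3751, 0.43, 0.2882]
tool_rot: [-0.001, -3.141, 0.0]
ft_force: [0.2, 0.5, -0.1]
grip_width: 0.998
grip_force: 0.0
```

```bash
python3 - <<'E'
from h import *
go([.47,.1,.33],down(0)); go([.44,-.12,.33],down(0))
E
```

```text
slide [-95.1, -329.9, -41.7] rot [-0.0002, -0.0003, -0.0007] F [0.21, 0.53, -0.06] t 0.6 pos [0.3751, 0.43, 0.2882]
slide [-65.2, -549.9, -41.6] rot [-0.0002, -0.0003, -0.0007] F [0.21, 0.53, -0.06] t 0.6 pos [0.3751, 0.43, 0.2882]
```

send_rows --motion '[{"claw":1,"slide":[-95,-330,-42],"delta_rot":[0,0,0]},{"claw":1,"slide":[-95,-330,-42],"delta_rot":[0,0,0]},{"claw":1,"slide":[-95,-330,-42],"delta_rot":[0,0,0]},{"claw":1,"slide":[-95,-330,-42],"delta_rot":[0,0,0]},{"claw":1,"slide":[-95,-330,-42],"delta_rot":[0,0,0]}]'

```text
time: 1.1
position: [0.4427, 0.1911, 0.3186]
tool_rot: [-0.001, -3.141, -0.0]
ft_force: [0.9, 0.3, -0.3]
grip_width: 1.002
grip_force: 0.0
```

```bash
python3 - <<'E'
from h import *
go([.44,-.08,.35],down(0))
E
```

```text
slide [2.5, -271.1, -31.5] rot [0.0002, -0.0002, -0.0008] F [0.94, 0.35, -0.34] t 1.1 pos [0.4427, 0.1911, 0.3186]
```

send_rows --motion '[{"claw":1,"slide":[0,-270,-30],"delta_rot":[0,0,0]},{"claw":1,"slide":[0,-270,-30],"delta_rot":[0,0,0]},{"claw":1,"slide":[0,-270,-30],"delta_rot":[0,0,0]},{"claw":1,"slide":[0,-270,-30],"delta_rot":[0,0,0]},{"claw":1,"slide":[0,-270,-30],"delta_rot":[0,0,0]}]'

```text
time: 1.6
position: [0.4418, -0.0572, 0.3462]
tool_rot: [0.001, 3.141, 0.001]
ft_force: [1.3, -0.6, 0.4]
grip_width: 1.002
grip_force: 0.0
```

send_rows --motion '[{"claw":1,"slide":[0,0,0],"delta_rot":[0,0,0]},{"claw":1,"slide":[0,0,0],"delta_rot":[0,0,0]}]'

```text
time: 1.8
position: [0.4422, -0.056, 0.3462]
tool_rot: [0.006, 3.141, 0.002]
ft_force: [0.8, 1.2, -0.1]
grip_width: 0.999
grip_force: 0.0
```

```bash
python3 - <<'E'
from h import *
import pickle
w=ctrl.get_image("wrist"); cv2.imwrite("pics/w1.png",w["color"]); pickle.dump(w,open("w1.pkl","wb"))
print(np.round(w["pose"],3).tolist(),w["fx"],w["cx"],w["cy"]); go([.44,-.08,.35],down(0))
E
```

```text
[[0.003, 0.954, 0.299, 0.36], [1.0, -0.003, 0.0, -0.057], [0.001, 0.299, -0.954, 0.485], [0.0, 0.0, 0.0, 1.0]] 282.43086669321787 312.95458126363167 195.48794243199373
slide [2.3, -25.5, -4.1] rot [0.0009, -0.0004, -0.0006] F [0.49, 0.33, -0.74] t 1.85 pos [0.4423, -0.0545, 0.3459]
```

View pics/w1.png

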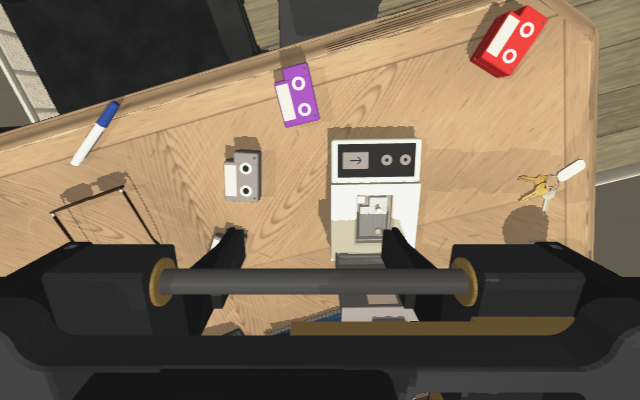

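The wrist view (right = world +y, down = world +x) shows the thick cassette at (243,176) with its notch at upper left (230,155). The printer panel is at (376,160), the feed key at (355,160), the round keys at (387,160) and (405,160), and the bay at (374,217). I'll go lower for a finer measurement.

send_rows --motion '[{"claw":1,"slide":[12,-25,50],"delta_rot":[0,0,0]},{"claw":1,"slide":[12,-25,100],"delta_rot":[0,0,0]},{"claw":1,"slide":[12,-25,140],"delta_rot":[0,0,0]},{"claw":1,"slide":[12,-25,140],"delta_rot":[0,0,0]},{"claw":1,"slide":[12,-25,140],"delta_rot":[0,0,0]}]'

```text
time: 2.35
position: [0.4306, -0.0789, 0.2067]
tool_rot: [0.003, -3.141, 0.001]
ft_force: [-0.5, -0.0, 0.7]
grip_width: 1.0
grip_force: 0.0
```

```bash
python3 - <<'E'
from h import *
import pickle
w=ctrl.get_image("wrist"); pickle.dump(w,open("w2.pkl","wb"))
print(np.round(w["pose"],3)[:3,3].tolist()); go([.43,-.08,.21],down(0))
cv2.imwrite("pics/w2.png",cv2.resize(w["color"][60:330,130:530],None,fx=2,fy=2,interpolation=cv2.INTER_CUBIC))
E
```

```text
[0.348, -0.08, 0.346]
slide [1.9, -0.8, -1.9] rot [-0.0003, 0.0023, 0.0013] F [0.11, -0.01, 0.05] t 2.4 pos [0.4319, -0.0792, 0.2081]
```

View pics/w2.png

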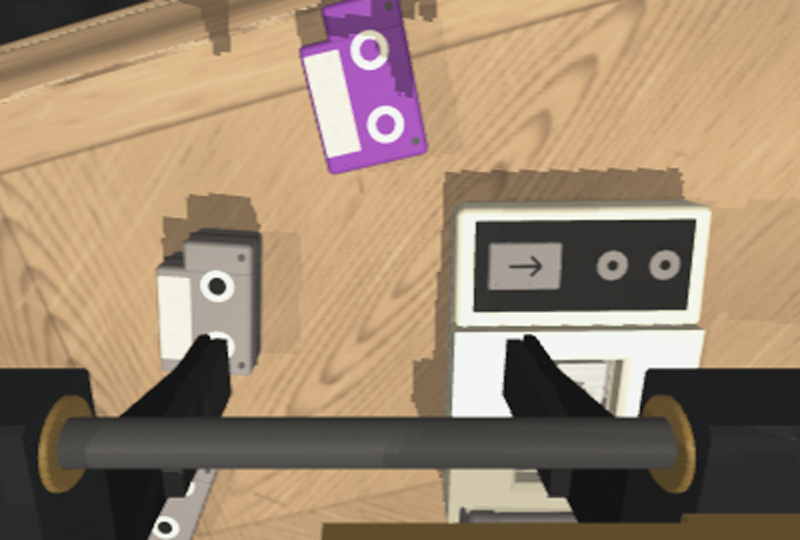

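The crop shows the cassette's top face from about (158,240) to (250,373), with the notch at upper left. The feed key is at (525,266), the round keys at (612,265) and (665,265), and the deck front edge at row ~330. I'll fit these numerically.

```bash
python3 - <<'E'
from h import *
import pickle
w=pickle.load(open("w2.pkl","rb")); g=cv2.cvtColor(w["color"],cv2.COLOR_BGR2GRAY); hsv=cv2.cvtColor(w["color"],cv2.COLOR_BGR2HSV)
print("deck row235",g[235,345:362],g[235,475:490]); print("deck row232 R",g[232,345:362]); 
print("col 365 rows 215-232",g[215:232,365],"col 470",g[215:232,470])
# keys within the sheet
m=((g>90)&(g<215)).astype(np.uint8); m[:170]=0;m[215:]=0;m[:,:368]=0;m[:,476:]=0
n,l,st,c=cv2.connectedComponentsWithStats(m)
for i in range(1,n):
    if st[i,4]>40: print("key",st[i],c[i].round(2))
s=hsv[...,1]; print("cass sat row 210",s[210,205:265].tolist()); print("val row 210",g[210,205:265].tolist()); print("val row 185",g[185,205:265].tolist()); print("col 240",g[170:200,240].tolist(),"col 214",g[185:200,214].tolist(),"col252",g[235:255,250].tolist(),"col215",g[235:255,216].tolist())
E
```

```text
deck row235 [172 141 109 111 113 113 112 111 113 118 118 116 225 245 245 245 245] [244 244 244 244 243 218 159 157 165 172 172 171 170 170 167]
deck row232 R [173 173 145 111 108 109 115 118 116 109 111 116 203 241 245 245 245]
col 365 rows 215-232 [239 244 244 244 244 244 244 227 130 115 118 225 245 245 245 245 245] col 470 [210 244 244 244 244 243 242 162 115 117 226 244 244 244 244 244 244]
key [368 170  47   1  47] [391. 170.]
key [374 181  37  24 830] [392.04 192.65]
key [428 185  16  15 170] [435.67 192.21]
key [455 185  15  15 170] [461.98 191.98]
cass sat row 210 [97, 99, 99, 90, 35, 14, 14, 16, 16, 17, 17, 17, 18, 18, 19, 21, 19, 15, 11, 16, 29, 26, 26, 26, 26, 26, 26, 26, 26, 27, 22, 13, 11, 9, 7, 10, 11, 23, 26, 27, 29, 29, 29, 29, 27, 27, 27, 29, 28, 28, 26, 23, 22, 22, 25, 68, 92, 97, 97, 97]
val row 210 [180, 178, 178, 160, 214, 241, 242, 242, 241, 240, 241, 241, 240, 240, 240, 239, 240, 242, 243, 237, 204, 167, 167, 167, 168, 168, 168, 168, 168, 173, 196, 221, 234, 239, 240, 237, 225, 200, 177, 170, 169, 169, 169, 169, 169, 170, 170, 170, 166, 157, 131, 96, 80, 69, 69, 108, 147, 163, 164, 163]
val row 185 [180, 181, 182, 181, 181, 182, 152, 119, 118, 116, 116, 115, 111, 103, 99, 101, 113, 139, 159, 166, 166, 166, 166, 167, 167, 167, 167, 167, 167, 167, 166, 168, 168, 167, 168, 167, 168, 168, 168, 168, 169, 169, 169, 169, 169, 169, 169, 170, 166, 156, 132, 98, 80, 74, 74, 90, 141, 166, 164, 159]
col 240 [114, 114, 116, 110, 89, 65, 64, 49, 66, 66, 67, 92, 125, 152, 169, 167, 168, 168, 169, 169, 169, 169, 169, 170, 170, 197, 244, 244, 242, 148] col 214 [116, 116, 115, 64, 60, 66, 65, 69, 101, 131, 158, 168, 168, 224, 243] col252 [172, 173, 172, 173, 172, 168, 115, 106, 108, 146, 173, 171, 169, 187, 184, 178, 175, 175, 175, 176] col215 [241, 241, 241, 241, 209, 167, 167, 167, 167, 133, 65, 21, 20, 21, 21, 23, 21, 22, 22, 21]
```

```bash
python3 - <<'E'
from h import *
import pickle
w=pickle.load(open("w2.pkl","rb")); g=cv2.cvtColor(w["color"],cv2.COLOR_BGR2GRAY).astype(float)
s=cv2.cvtColor(w["color"],cv2.COLOR_BGR2HSV)[...,1].astype(float)
def cross(a,i0,t):  # first crossing of level t
    for i in range(len(a)-1):
        if (a[i]-t)*(a[i+1]-t)<=0 and a[i]!=a[i+1]: return i0+i+(t-a[i])/(a[i+1]-a[i])
Z=.0355
L=[(cross(s[r,203:215],203,58),r) for r in range(198,240,4)]
Rr=[(cross(g[r,250:260],250,120),r) for r in range(186,230,4)]
F=[(c,cross(g[176:190,c],176,125)) for c in range(226,250,3)]
B=[(c,cross(g[238:250,c],238,120)) for c in range(212,232,3)]
out={}
for n,e,z in(("L",L,Z),("R",Rr,Z-.001),("F",F,Z-.001),("B",B,Z)):
    p=np.array([onz(w,u,v,z)[:2] for u,v in e if u is not None and v is not None]); 
    k=0 if n in"LR" else 1; f=np.polyfit(p[:,k],p[:,1-k],1); print(n,"slope",f[0].round(4),"mid",p.mean(0).round(4),"resid",np.std(p[:,1-k]-np.polyval(f,p[:,k])).round(5))
print("printer")
dL=[(cross(g[r,354:360],354,180),r) for r in range(230,255,3)]
dR=[(cross(g[r,476:486],476,200),r) for r in range(228,244,2)]
dF=[(c,cross(g[221:232,c],221+0,180)) for c in range(362,476,6)]
dF=[(c,cross(g[224:232,c],224,180)) for c in range(362,476,6)]
for n,e in(("L",dL),("R",dR),("F",dF)):
    p=np.array([onz(w,u,v,.04)[:2] for u,v in e if u is not None and v is not None]); k=0 if n in"LR" else 1
    f=np.polyfit(p[:,k],p[:,1-k],1); print(n,len(p),"slope",f[0].round(4),"mid",p.mean(0).round(4),"resid",np.std(p[:,1-k]-np.polyval(f,p[:,k])).round(5))
for n,u,v in(("feed",392.04,192.65),("a",435.67,192.21),("b",461.98,191.98)): print(n,onz(w,u,v,.034).round(4))
E
```

```text
L slope -0.0635 mid [ 0.4737 -0.2031] resid 6e-05
R slope -0.062 mid [ 0.4589 -0.1477] resid 3e-05
F slope 0.0621 mid [ 0.4295 -0.1674] resid 1e-05
B slope -0.9967 mid [ 0.5068 -0.1975] resid 0.00021
printer
L 9 slope 0.0163 mid [ 0.5022 -0.0282] resid 0.00012
R 8 slope 0.0146 mid [0.4926 0.1184] resid 9e-05
F 19 slope -0.0141 mid [0.4801 0.0407] resid 0.00011
feed [0.4422 0.0109 0.034 ]
a [0.4415 0.0612 0.034 ]
b [0.4412 0.0915 0.034 ]
```

```bash
python3 - <<'E'
from h import *
go([.471,-.176,.12],down(-.062)); go([.471,-.176,.040],down(-.062))
E
```

```text
slide [-38.8, -96.9, 88.2] rot [-0.0002, 0.0023, 0.0633] F [0.11, -0.01, 0.05] t 2.4 pos [0.4319, -0.0792, 0.2081]
slide [-38.6, -96.8, 168.2] rot [-0.0002, 0.0023, 0.0633] F [0.11, -0.01, 0.05] t 2.4 pos [0.4319, -0.0792, 0.2081]
```

send_rows --motion '[{"claw":1,"slide":[-39,-97,40],"delta_rot":[0,0,0.063]},{"claw":1,"slide":[-39,-97,60],"delta_rot":[0,0,0.063]},{"claw":1,"slide":[-39,-97,70],"delta_rot":[0,0,0.063]},{"claw":1,"slide":[-39,-97,88],"delta_rot":[0,0,0.063]},{"claw":1,"slide":[-39,-97,88],"delta_rot":[0,0,0.063]}]'

```text
time: 2.9
position: [0.4702, -0.177, 0.1184]
tool_rot: [-0.099, -3.139, 0.001]
ft_force: [-0.5, 0.6, 0.1]
grip_width: 0.998
grip_force: 0.0
```

```bash
python3 - <<'E'
from h import *
go([.471,-.176,.040],down(-.062))
E
```

```text
slide [-0.8, 1.1, 78.4] rot [-0.0006, -0.0008, -0.0012] F [-0.49, 0.59, 0.08] t 2.9 pos [0.4702, -0.177, 0.1184]
```

send_rows --motion '[{"claw":1,"slide":[0,1,30],"delta_rot":[0,0,0]},{"claw":1,"slide":[0,1,60],"delta_rot":[0,0,0]},{"claw":1,"slide":[0,1,79],"delta_rot":[0,0,0]},{"claw":1,"slide":[0,1,79],"delta_rot":[0,0,0]},{"claw":1,"slide":[0,1,79],"delta_rot":[0,0,0]}]'

```text
time: 3.4
position: [0.4715, -0.1758, 0.0413]
tool_rot: [0.097, 3.137, 0.0]
ft_force: [-0.1, -0.2, 0.3]
grip_width: 1.003
grip_force: 0.0
```

send_rows --grip_force 18 --motion '[{"claw":-0.2,"slide":[0,0,0],"delta_rot":[0,0,0]},{"claw":-0.2,"slide":[0,0,0],"delta_rot":[0,0,0]},{"claw":-0.2,"slide":[0,0,0],"delta_rot":[0,0,0]},{"claw":-0.2,"slide":[0,0,0],"delta_rot":[0,0,0]},{"claw":-0.2,"slide":[0,0,0],"delta_rot":[0,0,0]}]'

```text
time: 3.9
position: [0.4696, -0.1759, 0.0395]
tool_rot: [0.1, 3.14, 0.001]
ft_force: [-0.2, -0.3, 3.2]
grip_width: 0.642
grip_force: 18.0
```

send_rows --motion '[{"claw":-0.2,"slide":[0,0,-30],"delta_rot":[0,0,0]},{"claw":-0.2,"slide":[0,0,-70],"delta_rot":[0,0,0]},{"claw":-0.2,"slide":[0,0,-90],"delta_rot":[0,0,0]},{"claw":-0.2,"slide":[0,0,-90],"delta_rot":[0,0,0]},{"claw":-0.2,"slide":[0,0,-90],"delta_rot":[0,0,0]}]'

```text
time: 4.4
position: [0.469, -0.1758, 0.1285]
tool_rot: [-0.1, -3.14, -0.001]
ft_force: [-0.4, -0.4, -1.8]
grip_width: 0.644
grip_force: 18.0
```

```bash
python3 - <<'E'
from h import *
go([.544,.0458,.13],down(.0148))
E
```

```text
slide [-60.7, 225.9, -1.4] rot [0.0006, -0.0004, -0.0784] F [-0.42, -0.37, -1.81] t 4.4 pos [0.469, -0.1758, 0.1285]
```

send_rows --motion '[{"claw":-0.2,"slide":[-10,50,-1],"delta_rot":[0,0,-0.078]},{"claw":-0.2,"slide":[-20,98,-1],"delta_rot":[0,0,-0.078]},{"claw":-0.2,"slide":[-35,145,-1],"delta_rot":[0,0,-0.078]},{"claw":-0.2,"slide":[-48,190,-1],"delta_rot":[0,0,-0.078]},{"claw":-0.2,"slide":[-55,226,-1],"delta_rot":[0,0,-0.078]}]'

```text
time: 4.9
position: [0.538, 0.0491, 0.1278]
tool_rot: [0.026, -3.138, 0.001]
ft_force: [0.9, -0.7, -2.1]
grip_width: 0.643
grip_force: 18.0
```

send_rows --motion '[{"claw":-0.2,"slide":[0,0,0],"delta_rot":[0,0,0]},{"claw":-0.2,"slide":[0,0,0],"delta_rot":[0,0,0]},{"claw":-0.2,"slide":[0,0,0],"delta_rot":[0,0,0]}]'

```text
time: 5.2
position: [0.5376, 0.0443, 0.1287]
tool_rot: [0.02, -3.139, 0.002]
ft_force: [0.2, -0.1, -1.9]
grip_width: 0.641
grip_force: 18.0
```

```bash
python3 - <<'E'
from h import *
import pickle
w=ctrl.get_image("wrist"); pickle.dump(w,open("w3.pkl","wb")); cv2.imwrite("pics/w3.png",w["color"])
go([.544,.0458,.13],down(.0148))
E
```

```text
slide [-6.2, 1.7, -0.9] rot [-0.001, -0.002, -0.0031] F [0.91, -0.38, -1.56] t 5.25 pos [0.5378, 0.044, 0.1291]
```

View pics/w3.png

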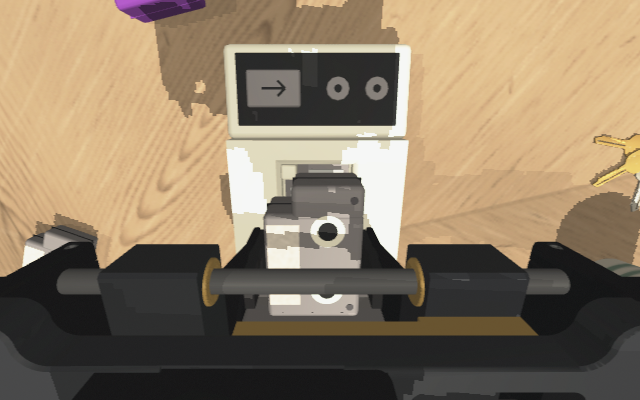

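The wrist view shows the cassette held square, with its top face from about (265,180) to (362,316) and the notch at upper left. The bay's front edge is visible at row ~162. I'll measure the in-hand offset and the bay again from this view.

```bash
python3 - <<'E'
from h import *
import pickle
w=pickle.load(open("w3.pkl","rb")); g=cv2.cvtColor(w["color"],cv2.COLOR_BGR2GRAY).astype(int)
print("col310",list(enumerate(g[155:192,310],155))); print("col340",g[155:192,340])
print("col240 deck front",list(enumerate(g[132:146,240],132)),"col400",g[132:146,395])
print("row150 L",list(enumerate(g[150,222:234],222)),"R",list(enumerate(g[150,400:414],400)))
print("row168 bay",list(enumerate(g[168,270:300],270)),list(enumerate(g[168,340:362],340)))
print("cass row 230",list(enumerate(g[225,262:270],262)),list(enumerate(g[225,355:370],355)))
E
```

```text
col310 [(155, np.int64(218)), (156, np.int64(218)), (157, np.int64(218)), (158, np.int64(218)), (159, np.int64(218)), (160, np.int64(191)), (161, np.int64(184)), (162, np.int64(188)), (163, np.int64(185)), (164, np.int64(134)), (165, np.int64(118)), (166, np.int64(118)), (167, np.int64(118)), (168, np.int64(119)), (169, np.int64(119)), (170, np.int64(162)), (171, np.int64(163)), (172, np.int64(139)), (173, np.int64(71)), (174, np.int64(71)), (175, np.int64(70)), (176, np.int64(72)), (177, np.int64(48)), (178, np.int64(53)), (179, np.int64(70)), (180, np.int64(71)), (181, np.int64(72)), (182, np.int64(73)), (183, np.int64(73)), (184, np.int64(72)), (185, np.int64(80)), (186, np.int64(93)), (187, np.int64(107)), (188, np.int64(110)), (189, np.int64(114)), (190, np.int64(117)), (191, np.int64(119))]
col340 [219 219 219 219 218 195 188 182 179 206 190 120 120 120 145 236 237 210
  70  70  72  72  48  55  73  73  73  73  73  73  80  94 122 110 114 116
 120]
col240 deck front [(132, np.int64(221)), (133, np.int64(216)), (134, np.int64(210)), (135, np.int64(204)), (136, np.int64(196)), (137
[... 1821 characters left out ...]
)), (354, np.int64(231)), (355, np.int64(236)), (356, np.int64(240)), (357, np.int64(243)), (358, np.int64(245)), (359, np.int64(246)), (360, np.int64(246)), (361, np.int64(246))]
cass row 230 [(262, np.int64(216)), (263, np.int64(175)), (264, np.int64(123)), (265, np.int64(156)), (266, np.int64(212)), (267, np.int64(227)), (268, np.int64(227)), (269, np.int64(227))] [(355, np.int64(117)), (356, np.int64(118)), (357, np.int64(117)), (358, np.int64(118)), (359, np.int64(115)), (360, np.int64(110)), (361, np.int64(107)), (362, np.int64(109)), (363, np.int64(165)), (364, np.int64(196)), (365, np.int64(196)), (366, np.int64(196)), (367, np.int64(196)), (368, np.int64(196)), (369, np.int64(196))]
```

```bash
python3 - <<'E'
from h import *
import pickle
w=pickle.load(open("w3.pkl","rb")); P=[.5377,.0442,.129]
for n,u,v,z in(("bay front outer",315,159.7,.04),("bay R outer",275.3,168,.04),("bay L outer",352.3,168,.04),("deck front L",240,139.6,.04),("deck front R",395,139.4,.04),("deck R",225.8,150,.04),("deck L",407.3,150,.04),("feed",274,88,.036),("a",338,88,.036),("b",376.5,88,.036),("cass top front",325,185.8,.1246),("cass bottom front",325,172.5,.0900),("cass L?",264.3,225,.1255),("cass R?",362.6,225,.1255)):
    print(n,onz(w,u,v,z).round(4)[:2])
E
```

```text
bay front outer [0.4959 0.0439]
bay R outer [0.5032 0.0114]
bay L outer [0.5024 0.0746]
deck front L [ 0.4806 -0.0162]
deck front R [0.4788 0.1073]
deck R [ 0.489  -0.0281]
deck L [0.4871 0.1181]
feed [0.4414 0.0115]
a [0.4408 0.0608]
b [0.4404 0.0904]
cass top front [0.4947 0.0487]
cass bottom front [0.4953 0.05  ]
cass L? [0.5172 0.016 ]
cass R? [0.5164 0.0697]
```

send_rows --motion '[{"claw":-0.2,"slide":[-6.5,2,15],"delta_rot":[0,0,-0.003]},{"claw":-0.2,"slide":[-6.5,2,30],"delta_rot":[0,0,-0.003]},{"claw":-0.2,"slide":[-6.5,2,42],"delta_rot":[0,0,-0.003]},{"claw":-0.2,"slide":[-6.5,2,42],"delta_rot":[0,0,-0.003]},{"claw":-0.2,"slide":[-6.5,2,42],"delta_rot":[0,0,-0.003]}]'

```text
time: 5.75
position: [0.5448, 0.0475, 0.0878]
tool_rot: [0.026, -3.141, 0.0]
ft_force: [0.8, 0.2, -1.3]
grip_width: 0.637
grip_force: 18.0
```

```bash
python3 - <<'E'
from h import *
go([.5443,.0463,.069],down(.0148))
E
```

```text
slide [0.5, -1.2, 18.8] rot [-0.0003, -0.0009, 0.0017] F [0.75, 0.23, -1.34] t 5.75 pos [0.5448, 0.0475, 0.0878]
```

send_rows --motion '[{"claw":-0.2,"slide":[0,-0.5,5],"delta_rot":[0,0,0]},{"claw":-0.2,"slide":[0,-0.5,9],"delta_rot":[0,0,0]},{"claw":-0.2,"slide":[0,-0.5,12],"delta_rot":[0,0,0]},{"claw":-0.2,"slide":[0,-0.5,12],"delta_rot":[0,0,0]}]'

```text
time: 6.15
position: [0.5449, 0.0475, 0.0758]
tool_rot: [0.027, -3.141, 0.0]
ft_force: [-0.9, -0.1, -1.5]
grip_width: 0.643
grip_force: 18.0
```

send_rows --motion '[{"claw":-0.2,"slide":[0,0,3],"delta_rot":[0,0,0]},{"claw":-0.2,"slide":[0,0,6],"delta_rot":[0,0,0]},{"claw":-0.2,"slide":[0,0,6],"delta_rot":[0,0,0]}]'

```text
time: 6.45
position: [0.5449, 0.0474, 0.0697]
tool_rot: [0.027, -3.141, 0.0]
ft_force: [-0.4, -0.5, -0.6]
grip_width: 0.645
grip_force: 18.0
```

send_rows --motion '[{"claw":-0.2,"slide":[0,0,1],"delta_rot":[0,0,0]},{"claw":0.8,"slide":[0,0,1],"delta_rot":[0,0,0]},{"claw":0.8,"slide":[0,0,1],"delta_rot":[0,0,0]},{"claw":0.8,"slide":[0,0,1],"delta_rot":[0,0,0]},{"claw":0.8,"slide":[0,0,1],"delta_rot":[0,0,0]}]'

```text
time: 6.95
position: [0.5454, 0.0475, 0.0694]
tool_rot: [-0.027, 3.141, 0.0]
ft_force: [-0.3, 0.5, 0.7]
grip_width: 0.875
grip_force: 0.0
```

send_rows --motion '[{"claw":0.8,"slide":[0,0,-30],"delta_rot":[0,0,0]},{"claw":0.8,"slide":[20,0,-80],"delta_rot":[0,0,0]},{"claw":0.8,"slide":[50,0,-120],"delta_rot":[0,0,0]},{"claw":0.8,"slide":[85,0,-160],"delta_rot":[0,0,0]},{"claw":0.8,"slide":[110,0,-190],"delta_rot":[0,0,0]}]'

```text
time: 7.45
position: [0.4341, 0.0452, 0.261]
tool_rot: [-0.026, 3.14, 0.001]
ft_force: [-0.4, 0.9, 1.1]
grip_width: 0.9
grip_force: 0.0
```

```bash
python3 - <<'E'
from h import *
import pickle
w=ctrl.get_image("wrist"); s=ctrl.get_image("scene"); pickle.dump((w,s),open("w4.pkl","wb"))
a=cv2.resize(w["color"][60:330,170:470],None,fx=1.5,fy=1.5); b=cv2.resize(s["color"][130:265,250:420],(390,310),interpolation=cv2.INTER_CUBIC); b=cv2.copyMakeBorder(b,0,a.shape[0]-310,0,0,0)
cv2.imwrite("pics/w4.png",np.hstack([a,b])[:,:800]); print(ctrl.get_state()["position"])
E
```

```text
[0.43528912 0.04602767 0.26463726]
```

View pics/w4.png

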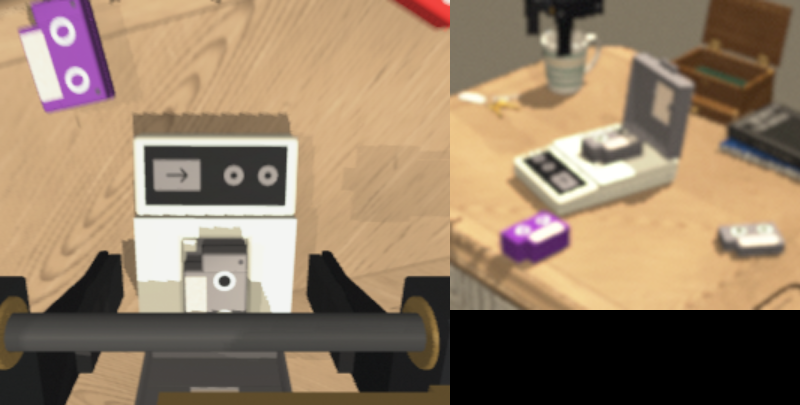

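The cassette sits square in the bay (crop (215,270)), and the notch clears the post. Next is the lid. First I'll check the clearance behind it and plan the arc.

```bash
python3 - <<'E'
from h import *
import pickle
d=pickle.load(open("im0.pkl","rb")); t,s=d["top"],d["scene"]
for n,u,v,z in(("box front base L",292,137,0),("box front base R",329,138,0),("book corner",331,148,.03),("boxlid top",310,84,.2)): print(n,onz(t,u,v,z).round(3))
# lid tab triangulation: tab/top edge mid in top (318,148) and scene: (342,156)
print(tri(t,(319,149),s,(343,156)))
print(tri(t,(311,85),s,(381,127)))
H=np.array([.608,.0468,.046])
for th in(1.75,1.6,1.4,1.2,1,.8,.6,.4,.2,.1,0):
    c,sn=np.cos(th),np.sin(th); x=-100*c+24*sn; z=100*sn+24*c
    print(th,"TCP",(H[0]+x/1000+.0095).round(4),(H[2]+z/1000+.022).round(4))
go([.69,.047,.265],down(.0148))
E
```

```text
box front base L [0.755 0.208 0.   ]
box front base R [0.808 0.06  0.   ]
book corner [0.748 0.029 0.03 ]
boxlid top [0.898 0.179 0.2  ]
(array([0.63890022, 0.04352727, 0.17861566]), np.float64(0.010293064291853319))
(array([0.89948748, 0.17546962, 0.19385358]), np.float64(0.0008602861472961769))
1.75 TCP 0.6589 0.1621
1.6 TCP 0.6444 0.1673
1.4 TCP 0.6242 0.1706
1.2 TCP 0.6036 0.1699
1 TCP 0.5837 0.1651
0.8 TCP 0.565 0.1565
0.6 TCP 0.5485 0.1443
0.4 TCP 0.5347 0.129
0.2 TCP 0.5243 0.1114
0.1 TCP 0.5204 0.1019
0 TCP 0.5175 0.092
slide [-254.7, -3.7, 1.8] rot [0.0059, 0.0084, 0.0035] F [1.06, -0.72, 0.77] t 7.55 pos [0.4353, 0.046, 0.2646]
```

send_rows --motion '[{"claw":-1,"slide":[-50,-1,0],"delta_rot":[0,0,0]},{"claw":-1,"slide":[-100,-2,0],"delta_rot":[0,0,0]},{"claw":-1,"slide":[-150,-4,0],"delta_rot":[0,0,0]},{"claw":-1,"slide":[-200,-4,0],"delta_rot":[0,0,0]},{"claw":-1,"slide":[-250,-4,0],"delta_rot":[0,0,0]}]'

```text
time: 8.05
position: [0.6873, 0.0463, 0.258]
tool_rot: [0.029, -3.141, 0.001]
ft_force: [0.2, -0.3, 1.2]
grip_width: 0.533
grip_force: 0.0
```

send_rows --motion '[{"claw":-1,"slide":[-10,2,0],"delta_rot":[0,0,0]},{"claw":-1,"slide":[-10,2,0],"delta_rot":[0,0,0]}]'

```text
time: 8.25
position: [0.6964, 0.0481, 0.2559]
tool_rot: [0.027, -3.138, 0.004]
ft_force: [-1.1, 0.3, 0.2]
grip_width: 0.348
grip_force: 0.0
```

```bash
python3 - <<'E'
from h import *
go([.69,.047,.164],down(.0148))
print(ctrl.get_state()["grip_width"])
E
```

```text
slide [6.1, -0.7, 91.9] rot [-0.0028, -0.0033, 0.0025] F [-1.05, 0.3, 0.16] t 8.25 pos [0.6964, 0.0481, 0.2559]
0.3482321392081647
```

send_rows --motion '[{"claw":-1,"slide":[0,0,30],"delta_rot":[0,0,0]},{"claw":-1,"slide":[0,0,60],"delta_rot":[0,0,0]},{"claw":-1,"slide":[0,0,90],"delta_rot":[0,0,0]},{"claw":-1,"slide":[0,0,92],"delta_rot":[0,0,0]},{"claw":-1,"slide":[0,0,92],"delta_rot":[0,0,0]}]'

```text
time: 8.75
position: [0.6944, 0.0481, 0.1677]
tool_rot: [0.027, -3.141, -0.001]
ft_force: [1.2, -0.6, 0.5]
grip_width: 0.009
grip_force: 0.0
```

send_rows --motion '[{"claw":-1,"slide":[15,0,0],"delta_rot":[0,0,0]},{"claw":-1,"slide":[30,0,0],"delta_rot":[0,0,0]},{"claw":-1,"slide":[40,0,-2],"delta_rot":[0,0,0]},{"claw":-1,"slide":[50,0,-3],"delta_rot":[0,0,0]},{"claw":-1,"slide":[60,0,-5],"delta_rot":[0,0,0]}]'

```text
time: 9.25
position: [0.6365, 0.0469, 0.1747]
tool_rot: [-0.027, 3.136, 0.001]
ft_force: [4.1, 0.5, 3.4]
grip_width: 0.005
grip_force: 1.9
```

```bash
python3 - <<'E'
from h import *
go([.6036,.047,.170],down(.0148)); go([.5837,.047,.165],down(.0148)); go([.565,.047,.1565],down(.0148))
E
```

```text
slide [32.9, 0.6, 4.5] rot [0.0007, 0.0056, 0.0024] F [4.09, 0.54, 3.44] t 9.25 pos [0.6365, 0.0469, 0.1747]
slide [52.9, 1.0, 9.4] rot [0.0007, 0.0056, 0.0024] F [4.09, 0.54, 3.44] t 9.25 pos [0.6365, 0.0469, 0.1747]
slide [71.6, 1.3, 17.8] rot [0.0007, 0.0056, 0.0024] F [4.09, 0.54, 3.44] t 9.25 pos [0.6365, 0.0469, 0.1747]
```

send_rows --motion '[{"claw":-1,"slide":[12,0,3],"delta_rot":[0,0,0]},{"claw":-1,"slide":[23,0,4],"delta_rot":[0,0,0]},{"claw":-1,"slide":[33,0,5],"delta_rot":[0,0,0]},{"claw":-1,"slide":[43,0,7],"delta_rot":[0,0,0]},{"claw":-1,"slide":[53,0,10],"delta_rot":[0,0,0]}]'

```text
time: 9.75
position: [0.5813, 0.0462, 0.1623]
tool_rot: [0.027, -3.141, -0.001]
ft_force: [1.5, 0.4, 3.4]
grip_width: 0.007
grip_force: 1.7
```

```bash
python3 - <<'E'
from h import *
go([.565,.047,.1565],down(.0148)); go([.5485,.047,.1443],down(.0148)); go([.5347,.047,.129],down(.0148))
E
```

```text
slide [16.3, 1.1, 5.8] rot [0.0004, -0.0001, 0.0026] F [1.5, 0.35, 3.42] t 9.75 pos [0.5813, 0.0462, 0.1623]
slide [32.8, 1.3, 18.0] rot [0.0004, -0.0001, 0.0026] F [1.5, 0.35, 3.42] t 9.75 pos [0.5813, 0.0462, 0.1623]
slide [46.6, 1.6, 33.3] rot [0.0004, -0.0001, 0.0026] F [1.5, 0.35, 3.42] t 9.75 pos [0.5813, 0.0462, 0.1623]
```

send_rows --motion '[{"claw":-1,"slide":[8,1,2.5],"delta_rot":[0,0,0]},{"claw":-1,"slide":[16,1,6],"delta_rot":[0,0,0]},{"claw":-1,"slide":[25,1,12],"delta_rot":[0,0,0]},{"claw":-1,"slide":[33,1,18],"delta_rot":[0,0,0]},{"claw":-1,"slide":[40,1,25],"delta_rot":[0,0,0]}]'

```text
time: 10.25
position: [0.5413, 0.0465, 0.1364]
tool_rot: [0.027, -3.141, -0.0]
ft_force: [2.7, -0.5, 0.8]
grip_width: 0.005
grip_force: 1.1
```

```bash
python3 - <<'E'
from h import *
go([.5243,.047,.1114],down(.0148)); go([.5175,.047,.092],down(.0148))
E
```

```text
slide [17.0, 0.8, 25.0] rot [0.0001, -0.0005, 0.0025] F [2.7, -0.45, 0.78] t 10.25 pos [0.5413, 0.0465, 0.1364]
slide [23.7, 1.0, 44.4] rot [0.0001, -0.0005, 0.0025] F [2.7, -0.45, 0.78] t 10.25 pos [0.5413, 0.0465, 0.1364]
```

send_rows --motion '[{"claw":-1,"slide":[6,0,7],"delta_rot":[0,0,0]},{"claw":-1,"slide":[13,0,14],"delta_rot":[0,0,0]},{"claw":-1,"slide":[18,0,21],"delta_rot":[0,0,0]},{"claw":-1,"slide":[22,0,28],"delta_rot":[0,0,0]},{"claw":-1,"slide":[25,0,33],"delta_rot":[0,0,0]}]'

```text
time: 10.75
position: [0.5165, 0.0461, 0.1035]
tool_rot: [0.027, -3.141, -0.0]
ft_force: [1.5, 0.6, 1.8]
grip_width: 0.005
grip_force: 0.9
```

send_rows --motion '[{"claw":-1,"slide":[1,0,3],"delta_rot":[0,0,0]},{"claw":-1,"slide":[2,0,6],"delta_rot":[0,0,0]},{"claw":-1,"slide":[3,0,9],"delta_rot":[0,0,0]},{"claw":-1,"slide":[3,0,11],"delta_rot":[0,0,0]},{"claw":-1,"slide":[3,0,11],"delta_rot":[0,0,0]}]'

```text
time: 11.25
position: [0.5134, 0.046, 0.093]
tool_rot: [0.027, -3.139, -0.0]
ft_force: [-3.4, 0.5, 3.6]
grip_width: 0.003
grip_force: 1.7
```

send_rows --motion '[{"claw":-1,"slide":[0,0,1.5],"delta_rot":[0,0,0]},{"claw":-1,"slide":[0,0,3],"delta_rot":[0,0,0]},{"claw":-1,"slide":[0,0,3],"delta_rot":[0,0,0]}]'

```text
time: 11.55
position: [0.5134, 0.046, 0.0923]
tool_rot: [0.027, -3.138, -0.002]
ft_force: [-8.6, -1.5, 22.6]
grip_width: 0.003
grip_force: 11.3
```

send_rows --motion '[{"claw":-1,"slide":[0,0,-20],"delta_rot":[0,0,0]},{"claw":-1,"slide":[0,0,-60],"delta_rot":[0,0,0]},{"claw":-1,"slide":[25,-10,-80],"delta_rot":[0,0,0]},{"claw":-1,"slide":[50,-25,-80],"delta_rot":[0,0,0]},{"claw":-1,"slide":[70,-35,-80],"delta_rot":[0,0,0]}]'

```text
time: 12.05
position: [0.4438, 0.0087, 0.1703]
tool_rot: [-0.026, 3.141, 0.0]
ft_force: [-0.4, 1.0, -0.1]
grip_width: 0.005
grip_force: 0.0
```

```bash
python3 - <<'E'
from h import *
import pickle
w=ctrl.get_image("wrist"); s=ctrl.get_image("scene"); pickle.dump((w,s),open("w5.pkl","wb"))
a=cv2.resize(w["color"][0:300,170:470],None,fx=1.35,fy=1.35); b=cv2.resize(s["color"][130:265,250:420],(390,310),interpolation=cv2.INTER_CUBIC); b=cv2.copyMakeBorder(b,0,a.shape[0]-310,0,0,0)
cv2.imwrite("pics/w5.png",np.hstack([a,b])[:,:800])
n=np.array([-np.sin(.1)*np.cos(.0148),-np.sin(.1)*np.sin(.0148),np.cos(.1)])
T=np.array([.4418,.0112,.0362]); Rt=down(.0148)
Rt=R.align_vectors([-n],[[0,0,-1]])[0]*Rt; print((Rt.as_matrix()[:,2]+n).round(4))
for h in(.05,.015,0): go(T+n*(.022+h),Rt)
E
```

```text
[0. 0. 0.]
slide [7.7, 2.7, 61.9] rot [0.0016, -0.1019, 0.0006] F [0.81, 0.68, -0.34] t 12.15 pos [0.4424, 0.0084, 0.1697]
slide [4.1, 2.7, 96.7] rot [0.0016, -0.1019, 0.0006] F [0.81, 0.68, -0.34] t 12.15 pos [0.4424, 0.0084, 0.1697]
slide [2.6, 2.6, 111.6] rot [0.0016, -0.1019, 0.0006] F [0.81, 0.68, -0.34] t 12.15 pos [0.4424, 0.0084, 0.1697]
```

View pics/w5.png

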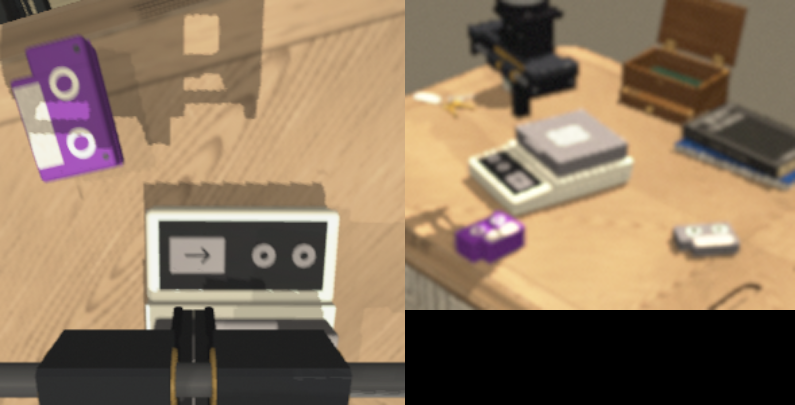

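The lid is shut flush in both the scene and wrist views. The feed key is at crop (197,255), below the fingers. I'm moving to just above the key with the tool tilted along its normal.

send_rows --motion '[{"claw":-1,"slide":[6,2.5,35],"delta_rot":[0,-0.1,0]},{"claw":-1,"slide":[6,2.5,60],"delta_rot":[0,-0.1,0]},{"claw":-1,"slide":[4,2.5,85],"delta_rot":[0,-0.1,0]},{"claw":-1,"slide":[4,2.5,96],"delta_rot":[0,-0.1,0]},{"claw":-1,"slide":[4,2.5,96],"delta_rot":[0,-0.1,0]}]'

```text
time: 12.65
position: [0.4399, 0.0119, 0.0728]
tool_rot: [-0.026, 3.045, -0.002]
ft_force: [-0.1, 0.0, 0.5]
grip_width: 0.007
grip_force: 0.0
```

```bash
python3 - <<'E'
from h import *
n=np.array([-np.sin(.1)*np.cos(.0148),-np.sin(.1)*np.sin(.0148),np.cos(.1)])
T=np.array([.4418,.0112,.0362]); Rt=R.align_vectors([-n],[[0,0,-1]])[0]*down(.0148)
for h in(.003,0): go(T+n*(.022+h),Rt)
E
```

```text
slide [1.7, -0.7, 11.6] rot [-0.0016, -0.0032, 0.0025] F [-0.13, 0.02, 0.53] t 12.65 pos [0.4399, 0.0119, 0.0728]
slide [1.7, -0.7, 14.6] rot [-0.0016, -0.0032, 0.0025] F [-0.13, 0.02, 0.53] t 12.65 pos [0.4399, 0.0119, 0.0728]
```

send_rows --motion '[{"claw":-1,"slide":[1,0,4],"delta_rot":[0,0,0]},{"claw":-1,"slide":[1,0,8],"delta_rot":[0,0,0]},{"claw":-1,"slide":[1,0,10],"delta_rot":[0,0,0]},{"claw":-1,"slide":[1,0,11],"delta_rot":[0,0,0]},{"claw":-1,"slide":[1,0,11],"delta_rot":[0,0,0]}]'

```text
time: 13.15
position: [0.441, 0.0122, 0.0633]
tool_rot: [-0.026, 3.041, 0.001]
ft_force: [0.1, 0.2, 0.6]
grip_width: 0.004
grip_force: 0.0
```

send_rows --motion '[{"claw":-1,"slide":[0,0,0.7],"delta_rot":[0,0,0]},{"claw":-1,"slide":[0,0,1.4],"delta_rot":[0,0,0]},{"claw":-1,"slide":[0,0,1.4],"delta_rot":[0,0,0]}]'

```text
time: 13.45
position: [0.441, 0.0122, 0.0617]
tool_rot: [-0.026, 3.041, 0.001]
ft_force: [-0.1, 0.2, -0.7]
grip_width: 0.005
grip_force: 0.0
```

send_rows --motion '[{"claw":-1,"slide":[0,0,0.7],"delta_rot":[0,0,0]},{"claw":-1,"slide":[0,0,1.4],"delta_rot":[0,0,0]},{"claw":-1,"slide":[0,0,1.4],"delta_rot":[0,0,0]}]'

```text
time: 13.75
position: [0.4411, 0.0122, 0.0603]
tool_rot: [-0.026, 3.042, 0.001]
ft_force: [0.2, 0.5, -0.3]
grip_width: 0.007
grip_force: 0.0
```

send_rows --motion '[{"claw":-1,"slide":[0,0,0.5],"delta_rot":[0,0,0]},{"claw":-1,"slide":[0,0,0.8],"delta_rot":[0,0,0]},{"claw":-1,"slide":[0,0,0.8],"delta_rot":[0,0,0]}]'

```text
time: 14.05
position: [0.4412, 0.0121, 0.0595]
tool_rot: [-0.026, 3.042, 0.001]
ft_force: [-0.4, -0.1, -0.4]
grip_width: 0.003
grip_force: 0.0
```

send_rows --motion '[{"claw":-1,"slide":[0,0,0.4],"delta_rot":[0,0,0]},{"claw":-1,"slide":[0,0,0.8],"delta_rot":[0,0,0]},{"claw":-1,"slide":[0,0,0.8],"delta_rot":[0,0,0]}]'

```text
time: 14.35
position: [0.4413, 0.0122, 0.0589]
tool_rot: [-0.026, 3.041, 0.002]
ft_force: [-0.5, 0.1, 2.8]
grip_width: 0.005
grip_force: 1.2
```

send_rows --motion '[{"claw":-1,"slide":[0,0,1],"delta_rot":[0,0,0]},{"claw":-1,"slide":[0,0,2],"delta_rot":[0,0,0]},{"claw":-1,"slide":[0,0,2],"delta_rot":[0,0,0]}]'

```text
time: 14.65
position: [0.4416, 0.0122, 0.0575]
tool_rot: [-0.026, 3.042, 0.002]
ft_force: [-6.0, -0.1, 12.1]
grip_width: 0.009
grip_force: 6.5
```

send_rows --motion '[{"claw":-1,"slide":[0,0,0],"delta_rot":[0,0,0]},{"claw":-1,"slide":[0,0,0],"delta_rot":[0,0,0]},{"claw":-1,"slide":[0,0,0],"delta_rot":[0,0,0]},{"claw":-1,"slide":[0,0,0],"delta_rot":[0,0,0]},{"claw":-1,"slide":[0,0,0],"delta_rot":[0,0,0]}]'

```text
time: 15.15
position: [0.4415, 0.0122, 0.0575]
tool_rot: [-0.026, 3.042, 0.002]
ft_force: [-5.7, -0.5, 12.1]
grip_width: 0.006
grip_force: 6.4
```

send_rows --motion '[{"claw":-1,"slide":[0,0,0],"delta_rot":[0,0,0]},{"claw":-1,"slide":[0,0,0],"delta_rot":[0,0,0]},{"claw":-1,"slide":[0,0,-5],"delta_rot":[0,0,0]},{"claw":-1,"slide":[0,0,-30],"delta_rot":[0,0,0]},{"claw":-1,"slide":[0,0,-60],"delta_rot":[0,0,0]}]'

```text
time: 15.65
position: [0.4343, 0.0117, 0.1161]
tool_rot: [-0.026, 3.044, -0.001]
ft_force: [0.7, 1.2, -0.2]
grip_width: 0.001
grip_force: 0.0
```

send_rows --motion '[{"claw":-1,"slide":[0,0,-40],"delta_rot":[0,0,0]},{"claw":-1,"slide":[0,0,-80],"delta_rot":[0,0,0]},{"claw":-1,"slide":[0,0,-80],"delta_rot":[0,0,0]},{"claw":-1,"slide":[0,0,-80],"delta_rot":[0,0,0]},{"claw":-1,"slide":[0,0,-80],"delta_rot":[0,0,0]}]'

```text
time: 16.15
position: [0.4267, 0.0118, 0.1947]
tool_rot: [-0.026, 3.043, 0.001]
ft_force: [-0.3, -0.0, 0.3]
grip_width: 0.009
grip_force: 0.0
```

```bash
python3 - <<'E'
from h import *
w=ctrl.get_image("wrist"); s=ctrl.get_image("scene")
a=cv2.resize(w["color"][60:330,130:510],(430,305)); b=cv2.resize(s["color"][120:300,200:420],(370,305),interpolation=cv2.INTER_CUBIC)
cv2.imwrite("pics/end.png",np.hstack([a,b]))
st=ctrl.get_state(); print(st["ft_force"],st["position"],st["time"])
E
```

```text
[-0.69066053 -0.43544862 -0.27583272] [0.4265698  0.01172519 0.19445201] 16.25
```

View pics/end.png

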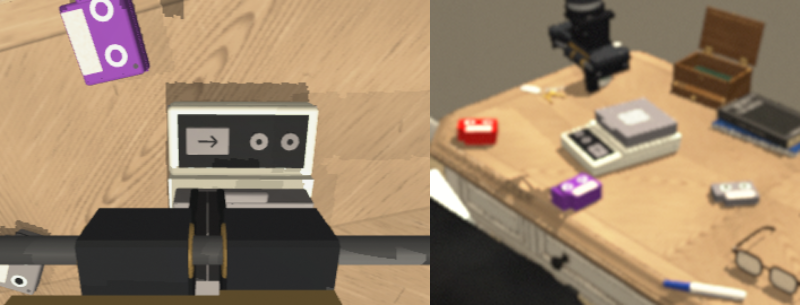

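The final view shows the lid shut (scene crop (635,120)), the feed key released at wrist crop (207,141), the bystanders in place and the arm clear.

```bash
python3 -c "
from bench import ctrl
print(ctrl.close_job())"
```

```text
the job is handed in; nothing more can be done
None
```

I loaded the thick cassette and shut the lid against its stop. I then pressed the feed key at about 12 N for about a second and released it, and handed the job in at about 16 s; no verdict came back.

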